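Hold the shaft collar on the gearbox shaft's flats

TASK

Get the gearbox shaft's two flats facing the two red pointers (feel for them: the shaft is narrower between the fingers there), put the blue collar on it with its set-screws on those flats, and press it down until the sprung brass washer is pushed at least two thirds of the way down. Finish while still holding the collar pressed down there, so that somebody else can tighten the screws; leave the other loose parts where they lie.

Things in the scene. Friction and masses are not known exactly. Their poses are not given: they have to be found in the camera images.
- gearbox: matte black motor gearbox, 66 x 60 mm from above, top face 70 mm up, fixed with a steel plate (100 x 90 x 8 mm) to the table, shaft upright. Origin on the table under the shaft's axis, z up; +x to the motor, a lying cylinder of radius 21 mm that ends 94 mm from the axis, below the top face. Two red pointers on the top face lie at +x and -x of the shaft, 26 mm out
- shaft_top (a point): tip of the steel shaft, on its axis, 134 mm over the table; axes as the gearbox, it does not turn with the shaft. Two opposite flats, 11 mm across (the round is 16 mm), run from 88 to 127 mm over the table; above is a round pilot tip tapering from 10.6 to 6 mm. The flats face the pointers when the line square to them lies along the gearbox's x axis (a half turn makes no difference)
- shaft_grip (a point): where to pinch the shaft, on its axis, 117 mm over the table. It turns freely with a light drag (0.02 N m); the flats start at any angle at least 35 degrees off the pointers, not given. It is oiled (friction 0.15): jaws closing within about 30 degrees of square to the flats swing it square and measure 11 mm, else they stop at 13 to 16 mm. Gripped on the flats it turns with the fingers
- washer (a joint): push of the sprung brass washer (30 mm across, loose around the shaft): 0 when up, its top then 98 mm over the table, 0.010 m when fully down, its top then 88 mm over the table (two thirds: 0.0067). Spring: about 2 N at 0, 8 N when fully down
- collar_center (a point): centre of the loose blue collar, 36 mm across, 28 mm tall, 50 to 100 g, standing on the table, bore upright; 14 mm over its underside. z along the bore, x along its two black set-screws, heads 21 mm from the axis. The through bore is a slot 13 mm wide along x, which takes the flats, and 20 mm along y. A half turn makes no difference. Grip it across y, clear of the screws
- wheel_a: loose wheel with yellow hub and black rubber tire lying flat, 66 mm across, 24 mm high; origin under its centre
- wheel_b: a second wheel like wheel_a
- sensor: loose red infrared distance sensor 24 x 68 x 18 mm; origin under its centre, long side along y
- battery_holder: loose chrome battery holder 66 x 62 x 17 mm; origin under its centre
Not all that is in view belongs to the job. Of the things that look like the part that bears collar_center, the middle-sized one is meant. Several things have the shape of the gearbox; the one meant has the colours described above.

How it is judged:
By the outcome, as a careful person would: the job done as asked, in the order asked, and still so for the second after the job is handed in, while the arm keeps its last pose, push and grip.
It also fails if it takes over 72 s, if anything falls off the work surface, if the arm or the gripper's body presses on something with over 40 N, if the wrist force passes 120 N, or if a joint passes its speed limit or range.

ROBOT

A 7-joint arm with a two-finger parallel gripper is mounted at the origin on the work surface. World frame = base frame: x ahead of the robot, y to its left, z up, the work surface at z = 0. Lengths are in mm, angles in rad, forces in N, time in s.
With the tool pointing down it reaches from about 400 to 875 mm from the base axis. Payload 4.4 kg.
Tool frame: the origin (TCP) lies on the centre line of the jaws, within the pads' length; the fingertips stand 25 mm ahead of it and the grasp point (between the pads) lies 6 mm ahead of it (ctrl.finger_overhang is the distance from the TCP to the fingertips, in mm); z points along the fingers, y is the line along which they close (so a half turn about z gives the same grasp; the last joint's range is limited). The gripper opens to 85 mm and grips with 20 to 120 N. Pads are 22 mm wide; open, the fingers measure 114 mm over their backs; the gripper's body (76 mm by 85 mm) begins 54 mm behind the grasp point. The pads swing forward as they close: fully open they stand 13 mm farther back than shut.
Start: joints at [-1.171, 0.628, 0.038, 1.517, -0.027, 0.996, -0.02], TCP at [291.92, 580.775, 256.313] pointing down, gripper open.
Joint ranges: [-3.06, 3.06], [-0.37, 2.12], [-1.25, 1.32], [0.18, 2.47], [-1.1, 4.24], [0.23, 1.98], [-2.94, 2.94]. Speed limits (rad/s): [2.57, 2.57, 3.14, 3.14, 3.14, 3.14, 3.14].

INTERFACE

Orientations are given as [roll, pitch, yaw] about the fixed x, y, z axes, in that order (R = Rz(yaw) Ry(pitch) Rx(roll)).
In Python, from cell import ctrl gives the robot as it stands. The module is installed in compiled form; this text tells all that it offers.
- The arm moves only by the tool play_rows, never from a script. Its argument "targets" is a list of rows, each a list of 5 numbers: the closure, from 0 (fully open) to 1 (shut), then the shift along the tool's x, y, z in cm, then the turn about the tool's z in degrees. In form: [[gripper, dx, dy, dz, spin], ...]. A call has 1 to 10 rows; each row is the pose to reach, as a shift and turn from the pose commanded when the call began, along the tool's axes at that moment; what a row does not reach only later rows make up. A row lasts 1/10 s, in which the tool goes at most 50 mm and 8.59 degrees, less where a joint would pass 70% of its speed; a pose out of reach is approached as far as the arm can. A call with a gripper value outside its range is refused whole. The fingers move at their own pace and stop on an object; the grip force is fixed at half the most. Time passes only in rows, so rows that repeat a pose let the fingers close. It gives the time, the measured TCP pose, the force, the opening and the grip force at its end, in the units of the state.
- ctrl.read_state(): the state, without advancing time (a new reading comes with each control period).
- ctrl.get_image(name): name is "side" or "top" or "wrist"; returns (picture, depth): 420x560x3 uint8, red, green, blue; 420x560 float32, mm along the optical axis (not along the pixel's ray), 0 where there is no reading.
- ctrl.calibration(name): a dict with "vfov" (degrees; the focal length in pixels is half the picture's height over the tangent of half this angle, whatever the lens; pixels are square), "cx", "cy" (the principal point, pixels), "extrinsics" (4x4, takes a point from camera to world coordinates); the wrist camera has in their place "mount" (4x4, takes a point from camera to tool coordinates, whose origin is the TCP and whose axes are the flange's). Camera axes: x right, y down, z forward; pixel columns grow to the right and rows downward; lengths in mm; the calibration is good to about 2 mm. A picture is of the moment at which its call begins: read the wrist's pose just before it. calibration takes no time and is no camera call.
- ctrl.finish_job(): hands the job in; it is judged then, once.
Trained networks look in the newest picture that a camera, given by its name, has taken for a name from the list of things; names that differ only in an ending like _2 or _b are one class to them, and where a whole thing is asked for, a point or a joint stands for the part that bears it (a point fixed in the world has none). Each returns a list of dicts, best first, with "confidence" (0 to 1); they miss things now and then, are a little off and sometimes report something else, mostly with a low value. They report only what shows in the picture. A call takes as long as a camera call. They do not tell look-alikes from the thing itself.
- ctrl.search_frame(camera, name): "bbox" ([left, top, right, bottom] in pixels, round what is visible of it).
- ctrl.trace(camera, name): "pixels" (420x560 bool, what is visible of it) and "bbox" ([left, top, right, bottom] in pixels, round what is visible of it).
The state is a dict: "clock": time; "qpos": joint angles; "qd": joint speeds; "tau": joint torques, N m; "eef_pos": TCP position; "tool_rot": TCP orientation; "force": force on the tool from outside, world axes, zero at the start; "torque": the same for the moment, N m; "width": finger opening in mm; "gripper_force": force on a finger pad.
Only numpy, scipy, OpenCV 4.12 (cv2) and the standard library are available. Lean on these libraries where they do the work, as an engineer would, in place of code of your own. Each camera call takes 0.05 s, during which the arm holds its last target. There are 200 camera calls.

## Working session

There is one attempt and no reset: what is moved stays moved. The work goes in short steps, Python scripts to look and compute and a tool call to move; the robot and the scene stay as the last step left them, time stands still between calls to the robot, and variables do not carry over. Pictures are saved under pics/ and viewed, at most 10 in all, crops included, and the job is handed in when it is done.

Besides the shell and the picture viewer there is one more tool, called after "Emit:" as a command line: name --pt "numbers of a row" for each row, then --argument value for the rest. play_rows: Moves the arm, as the interface text tells. Its arguments: {"type":"object","properties":{"targets":{"type":"array"}},"required":["targets"]}

```bash
mkdir -p pics; cat > h.py <<'E'
import numpy as np, cv2
from cell import ctrl
from scipy.spatial.transform import Rotation as R
def cam(n):
    c=ctrl.calibration(n); f=210/np.tan(np.radians(c['vfov'])/2)
    if 'extrinsics' in c: T=np.array(c['extrinsics'])
    else:
        s=ctrl.read_state(); W=np.eye(4); W[:3,:3]=R.from_euler('xyz',s['tool_rot']).as_matrix(); W[:3,3]=s['eef_pos']; T=W@np.array(c['mount'])
    return f,c['cx'],c['cy'],T
def grab(n):
    K=cam(n); im,d=ctrl.get_image(n); return im,d,K
def cloud(d,K):
    f,cx,cy,T=K; v,u=np.mgrid[:420,:560]
    P=np.stack([(u-cx)/f*d,(v-cy)/f*d,d],-1); return P@T[:3,:3].T+T[:3,3]
def proj(p,K):
    f,cx,cy,T=K; q=(np.array(p)-T[:3,3])@T[:3,:3]; return q[...,0]/q[...,2]*f+cx,q[...,1]/q[...,2]*f+cy
def save(im,n): cv2.imwrite('pics/'+n,im[...,::-1])
E
python3 - <<'E'
from h import *
s=ctrl.read_state();print({k:np.round(v,3) for k,v in s.items()})
for n in ['top','side']:
    im,d,K=grab(n); save(im,n+'.png'); C=cloud(d,K); print(n,K[0],K[3].round(2).tolist())
    for t in ['gearbox','collar_center','wheel_a','sensor','battery_holder']:
        for r in ctrl.trace(n,t):
            m=r['pixels']&(d>0); P=C[m]
            if len(P)==0: continue
            zt=np.percentile(P[:,2],95); Q=P[P[:,2]>zt-6]
            print(n,t,round(r['confidence'],2),np.round(r['bbox']),'zt',zt.round(),'med',np.median(P,0).round(),'topc',((Q.min(0)+Q.max(0))/2).round(1),'ext',np.ptp(Q,0).round(),im[m].mean(0).round())
E
```

```text
{'clock': np.float64(0.0), 'qpos': array([-1.171,  0.629,  0.038,  1.518, -0.027,  0.996, -0.02 ]), 'qd': array([-0.001,  0.   ,  0.001,  0.001,  0.001,  0.   ,  0.001]), 'tau': array([-1.0000e-03, -5.6339e+01,  1.2260e+00, -1.9345e+01,  1.1000e-02,
        1.1000e-02,  0.0000e+00]), 'eef_pos': array([291.678, 580.227, 255.401]), 'tool_rot': array([-3.14 ,  0.   ,  2.676]), 'force': array([ 0.291, -1.33 , -0.226]), 'torque': array([0.033, 0.022, 0.016]), 'gripper_force': np.float64(0.0), 'width': np.float64(85.318)}
top 445.0460573545798 [[0.0, -0.99, 0.16, 494.93], [-1.0, 0.0, 0.04, 14.39], [-0.04, -0.16, -0.99, 968.75], [0.0, 0.0, 0.0, 1.0]]
top gearbox 0.77 [347. 245. 389. 322.] zt 99.0 med [ 486. -106.   58.] topc [ 476.5 -114.3  115.4] ext [28. 29. 42.] [64. 62. 56.]
top gearbox 0.73 [396. 175. 446. 248.] zt 99.0 med [ 624. -227.   56.] topc [ 623.3 -235.1  115.4] ext [30. 27. 41.] [39. 82. 73.]
top collar_center 0.79 [184. 271. 207. 291.] zt 32.0 med [503. 248.  28.] topc [505.1 249.4  30.5] ext [33. 33.  9.] [67. 77. 86.]
top collar_center 0.71 [159. 225. 187. 252.] zt 41.0 me
[... 1059 characters left out ...]
.4 -114.7  114. ] ext [29. 27. 43.] [48. 45. 42.]
side collar_center 0.88 [321. 349. 347. 370.] zt 30.0 med [506. 253.  27.] topc [506.2 248.8  28. ] ext [35. 35.  8.] [72. 81. 90.]
side collar_center 0.62 [368. 364. 388. 382.] zt 24.0 med [435. 271.  20.] topc [434.7 268.7  21.2] ext [27. 28.  7.] [74. 82. 90.]
side wheel_a 0.87 [199. 348. 239. 396.] zt 27.0 med [697. 296.  24.] topc [697.8 290.7  25.9] ext [66. 66.  9.] [82. 78. 42.]
side sensor 0.89 [276. 271. 298. 308.] zt 20.0 med [601. 121.  16.] topc [602.  115.5  17.7] ext [25. 68.  8.] [113.  53.  45.]
side battery_holder 0.85 [188. 215. 226. 250.] zt 18.0 med [789.  -7.  15.] topc [790.3 -11.5  16.5] ext [77. 77.  8.] [68. 80. 67.]
```

View pics/top.png

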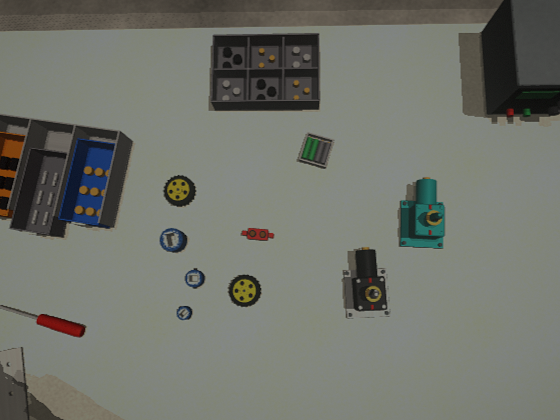

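```bash
python3 - <<'E'
import cv2,numpy as np
a=cv2.imread('pics/side.png');b=cv2.imread('pics/top.png')
A=cv2.resize(a[110:250,230:400],None,fx=4.4,fy=4.2); 
cv2.imwrite('pics/side_c.png',A[:590,:790])
E
```

```text
(no output)
```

View pics/side_c.png

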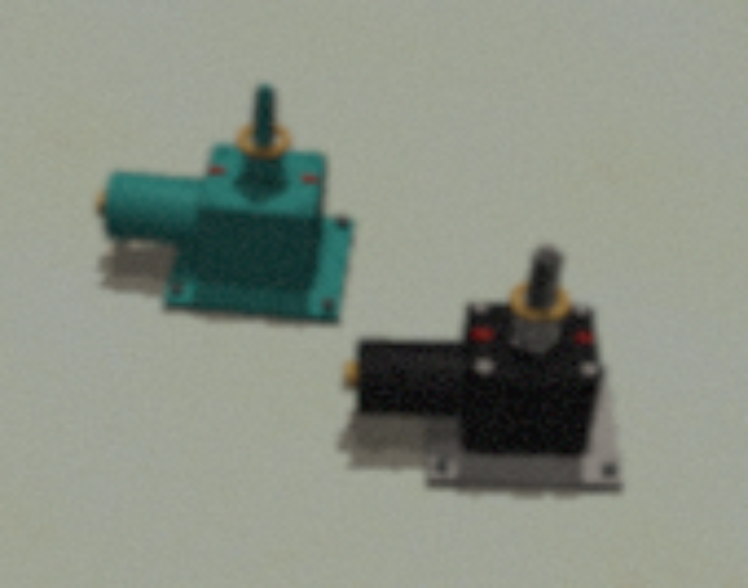

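Top view: the black gearbox with steel plate is at about pixel (370,292), with its motor towards the top of the picture. The middle blue collar is at (194,278). The side crop shows the black gearbox with its red pointers, washer and steel shaft; the teal gearbox is a decoy.

```bash
cat >> h.py <<'E'
def plan(x,y,z,yaw,cmd=None):
    """rows from current (measured or given commanded) pose: shift cm, spin deg"""
    s=ctrl.read_state(); p=np.array(s['eef_pos']); ro=s['tool_rot']
    if cmd is not None: p=np.array(cmd[:3]); ro=[np.pi,0,cmd[3]]
    M=R.from_euler('xyz',ro).as_matrix(); d=M.T@(np.array([x,y,z])-p)/10
    sp=-(np.degrees(yaw-ro[2])+90)%180-90
    print('shift cm',d.round(2),'spin',np.round(sp,1),'or',np.round(sp-180*np.sign(sp),1)); return d,sp
E
python3 - <<'E'
from h import *
print(np.round(ctrl.calibration('wrist')['mount'],2).tolist())
p0=[291.92,580.775,256.313,2.676]
plan(505,249,230,2.676,p0)
plan(477,-114,260,2.676,p0)
# motor axis dir from top and side masks
for n in ['top','side']:
    im,d,K=grab(n);C=cloud(d,K)
    r=[r for r in ctrl.trace(n,'gearbox') if np.linalg.norm(np.median(C[r['pixels']&(d>0)],0)[:2]-[487,-100])<30]
    if r:
        m=(d>0)&r[0]['pixels']; P=C[m]; Q=P[(P[:,2]>60)&(P[:,2]<78)]
        print(n,'topface',cv2.minAreaRect(Q[:,:2].astype(np.float32)),len(Q))
        Q=P[(P[:,2]>25)&(P[:,2]<58)&(P[:,0]>522)]; print('motor',Q.mean(0),cv2.minAreaRect(Q[:,:2].astype(np.float32)))
E
```

```text
[[-0.0, -0.95, -0.31, 81.0], [1.0, -0.0, -0.0, -1.82], [0.0, -0.31, 0.95, -118.25], [0.0, 0.0, 0.0, 1.0]]
shift cm [-33.94 -20.08   2.63] spin 0.0 or 0.0
shift cm [-47.73 -53.77  -0.37] spin 0.0 or 0.0
top topface ((502.9632873535156, -112.65478515625), (119.79505157470703, 61.0523681640625), 2.8956732749938965) 907
motor [ 543.1882217  -107.2351836    52.29386242] ((545.584716796875, -109.60450744628906), (48.707550048828125, 41.38431167602539), 3.987023115158081)
side topface ((502.87176513671875, -112.99800109863281), (113.69900512695312, 62.933528900146484), 5.752786159515381) 540
motor [545.22353778 -99.72741943  47.37667896] ((546.528076171875, -107.08474731445312), (46.729087829589844, 34.699058532714844), 4.80607271194458)
```

Emit:
play_rows --pt "0 -34 -20 2.6 0" --pt "0 -34 -20 2.6 0" --pt "0 -34 -20 2.6 0" --pt "0 -34 -20 2.6 0" --pt "0 -34 -20 2.6 0" --pt "0 -34 -20 2.6 0" --pt "0 -34 -20 2.6 0" --pt "0 -34 -20 2.6 0" --pt "0 -34 -20 2.6 0" --pt "0 -34 -20 2.6 0"

```text
clock: 1.8
eef_pos: [506.5, 248.1, 230.3]
tool_rot: [3.142, -0.0, 2.672]
force: [-0.7, 0.8, 0.2]
width: 85.7
gripper_force: 0.0
```

```bash
cat > col.py <<'E'
from h import *
import sys
s=ctrl.read_state(); print(s['eef_pos'],s['tool_rot'])
im,d,K=grab('wrist'); save(im,sys.argv[1]); C=cloud(d,K)
for r in ctrl.trace('wrist','collar_center'):
    m=(d>0)&r['pixels']; P=C[m]; z=np.percentile(P[:,2],90); Q=P[abs(P[:,2]-z)<4][:,:2].astype(np.float32)
    cc,_=cv2.minEnclosingCircle(Q); h=cv2.convexHull(Q)
    print(r['confidence'],r['bbox'],'ztop',z,'n',len(Q),'circ',cc,_, 'ell',cv2.fitEllipse(h))
E
python3 col.py w1.png
```

```text
[506.52582431 248.14396997 230.3231246 ] [ 3.14151569e+00 -2.95237889e-05  2.67247594e+00]
0.74 [327.3, 203.8, 380.9, 263.9] ztop 39.675482868961225 n 1413 circ (586.5236206054688, 293.9663391113281) 25.095672607421875 ell ((586.5222778320312, 293.90716552734375), (49.29867172241211, 49.7767448425293), 89.97230529785156)
0.71 [256.5, 165.3, 293.9, 201.3] ztop 29.67545312415225 n 782 circ (505.2689208984375, 245.0795440673828) 18.3437442779541 ell ((505.311767578125, 245.25384521484375), (35.22199630737305, 36.306583404541016), 76.37882995605469)
0.59 [245.1, 92.9, 273.6, 124.0] ztop 23.5299779631682 n 552 circ (433.1315612792969, 265.75909423828125) 14.242125511169434 ell ((433.086181640625, 265.90740966796875), (26.940813064575195, 28.344934463500977), 151.73460388183594)
0.53 [178.6, 286.5, 239.6, 321.6] ztop 19.668670945931183 n 798 circ (599.6484375, 112.60160064697266) 33.96371078491211 ell ((600.3596801757812, 112.553955078125), (26.0208683013916, 69.2331771850586), 174.33944702148438)
```

View pics/w1.png

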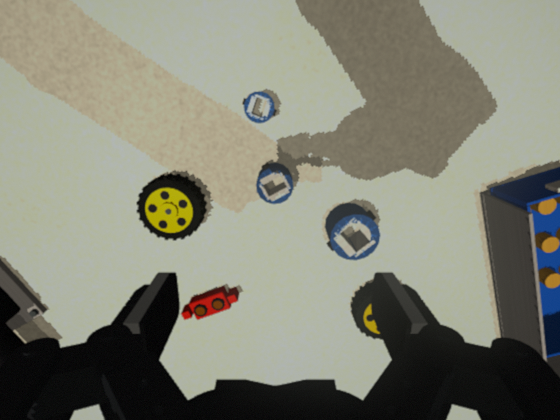

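The wrist view shows three blue collars at (262,106), (275,183) and (353,232). The middle-sized one is at (275,183), and its slot is visible.

```bash
python3 - <<'E'
from h import *
print(np.round(ctrl.read_state()['qpos'],2))
plan(477,-114,260,np.radians(94))
im=cv2.imread('pics/w1.png'); cv2.imwrite('pics/w1c.png',cv2.resize(im[150:215,240:310],None,fx=7,fy=7,interpolation=cv2.INTER_CUBIC))
E
```

```text
[-0.53  0.54  0.03  1.79 -0.02  0.81  0.62]
shift cm [-13.81 -33.89  -3.  ] spin 59.4 or -120.6
```

View pics/w1c.png

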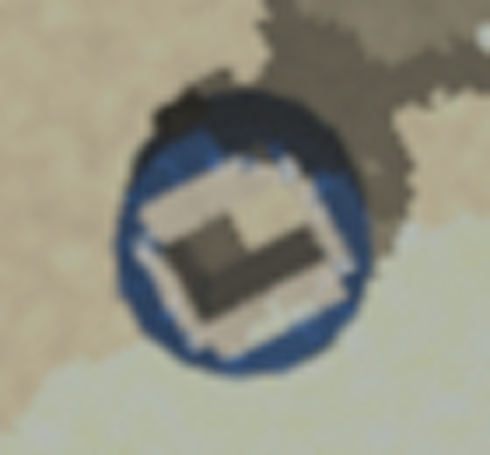

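Collar close-up: the screw head is at upper left, and the slot's long axis runs about 27° up to the right. The grip yaw is therefore about 180°. Next I go to look at the gearbox.

Emit:
play_rows --pt "0 -13.8 -33.9 -3 59.4" --pt "0 -13.8 -33.9 -3 59.4" --pt "0 -13.8 -33.9 -3 59.4" --pt "0 -13.8 -33.9 -3 59.4" --pt "0 -13.8 -33.9 -3 59.4" --pt "0 -13.8 -33.9 -3 59.4" --pt "0 -13.8 -33.9 -3 59.4" --pt "0 -13.8 -33.9 -3 59.4" --pt "0 -13.8 -33.9 -3 59.4" --pt "0 -13.8 -33.9 -3 59.4"

```text
clock: 2.9
eef_pos: [477.3, -113.4, 260.3]
tool_rot: [3.141, -0.001, 1.642]
force: [1.3, 0.8, -0.3]
width: 85.6
gripper_force: 0.0
```

```bash
cat > gb.py <<'E'
from h import *
import sys
s=ctrl.read_state(); print(s['eef_pos'],s['tool_rot'])
im,d,K=grab('wrist'); save(im,sys.argv[1]); C=cloud(d,K)
ok=d>0
near=ok&(np.hypot(C[...,0]-477,C[...,1]+114)<20)
for lo,hi in [(105,112),(112,118),(118,124),(124,129),(129,140)]:
    m=near&(C[...,2]>lo)&(C[...,2]<hi); 
    if m.sum()>4: print('shaft',lo,C[m].mean(0).round(1),m.sum(),cv2.minEnclosingCircle(C[m][:,:2].astype(np.float32)))
m=near&(C[...,2]>94)&(C[...,2]<102); print('washer',cv2.minEnclosingCircle(C[m][:,:2].astype(np.float32)))
hsv=cv2.cvtColor(im,cv2.COLOR_RGB2HSV); red=ok&(((hsv[...,0]<8)|(hsv[...,0]>172))&(hsv[...,1]>140)&(hsv[...,2]>60))&(np.hypot(C[...,0]-477,C[...,1]+114)<45)&(C[...,2]>60)
n,l,st,ce=cv2.connectedComponentsWithStats(red.astype(np.uint8))
for i in range(1,n):
    if st[i,4]>8: print('red',st[i],C[l==i].mean(0).round(1))
m=ok&(C[...,2]>64)&(C[...,2]<76)&(np.hypot(C[...,0]-477,C[...,1]+114)<60); print('top face',cv2.minAreaRect(C[m][:,:2].astype(np.float32)),m.sum())
m=ok&(C[...,2]>4)&(C[...,2]<14)&(np.hypot(C[...,0]-477,C[...,1]+114)<90); print('plate',cv2.minAreaRect(C[m][:,:2].astype(np.float32)),m.sum())
E
python3 gb.py w2.png
```

```text
[ 477.27871914 -113.36676247  260.25211706] [ 3.14143179e+00 -1.38975929e-03  1.64194680e+00]
shaft 105 [ 476.7 -114.2  108.5] 42 ((476.7255859375, -116.99452209472656), 7.608404159545898)
shaft 112 [ 476.4 -113.9  114.8] 38 ((476.688720703125, -116.68374633789062), 7.450099468231201)
shaft 118 [ 476.2 -114.2  120.8] 41 ((476.39630126953125, -117.8140640258789), 7.701261043548584)
shaft 124 [ 476.5 -118.1  127.5] 160 ((476.6982727050781, -118.99735260009766), 8.035160064697266)
shaft 129 [ 476.6 -117.9  132.7] 117 ((476.9884033203125, -118.85935974121094), 7.258885860443115)
washer ((476.4658203125, -119.07540130615234), 15.056002616882324)
red [244 190  10   7  63] [ 451.1 -120.4   72.2]
red [299 191  10   6  60] [ 503.  -117.5   72.4]
top face ((476.6826171875, -119.22930908203125), (65.9091567993164, 60.03450393676758), 3.298903703689575) 3200
plate ((476.67486572265625, -119.15008544921875), (100.04682922363281, 89.82374572753906), 3.073007345199585) 2291
```

View pics/w2.png

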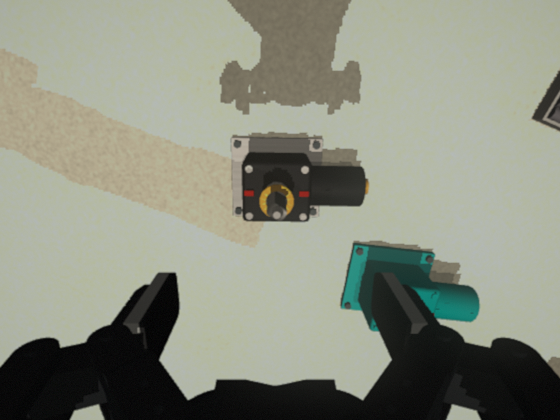

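Wrist view: the black gearbox is at (277,190), with red pointers at (249,194) and (304,194), and its yaw is about 3.2°. The wrist and fixed cameras differ by about 4.5 mm in y. I'll look again from a turned wrist to cancel the mount error.

Emit:
play_rows --pt "0 0 0 0 -90" --pt "0 0 0 0 -90" --pt "0 0 0 0 -90" --pt "0 0 0 0 -90" --pt "0 0 0 0 -90" --pt "0 0 0 0 -90" --pt "0 0 0 0 -90" --pt "0 0 0 0 -90" --pt "0 0 0 0 -90" --pt "0 0 0 0 -90"

```text
clock: 3.95
eef_pos: [477.3, -112.8, 260.2]
tool_rot: [3.14, -0.0, -3.133]
force: [0.3, 1.0, -0.6]
width: 85.6
gripper_force: 0.0
```

Emit:
play_rows --pt "0 0 0 0 0" --pt "0 0 0 0 -4" --pt "0 0 0 0 -4"

```text
clock: 4.25
eef_pos: [477.1, -114.0, 260.2]
tool_rot: [3.141, -0.0, -3.075]
force: [0.2, 0.5, -0.5]
width: 85.2
gripper_force: 0.0
```

```bash
python3 gb.py w3.png
```

```text
[ 477.09775217 -114.01462312  260.18503819] [ 3.14083594e+00 -1.35088101e-04 -3.07470708e+00]
shaft 105 [ 472.1 -119.6  108.6] 42 ((476.7885437011719, -119.54509735107422), 7.832807540893555)
shaft 112 [ 472.  -119.3  115.2] 37 ((476.57281494140625, -119.3939208984375), 7.633804798126221)
shaft 118 [ 472.  -119.6  121.3] 37 ((476.317626953125, -119.24447631835938), 7.352160930633545)
shaft 124 [ 476.1 -119.3  127.6] 162 ((477.5071105957031, -119.22894287109375), 8.259111404418945)
shaft 129 [ 476.4 -119.6  132.8] 115 ((476.9523010253906, -119.0919189453125), 6.297726631164551)
washer ((477.3107604980469, -119.47045135498047), 15.032872200012207)
red [268 157   7  11  70] [ 451.  -120.7   72.5]
red [268 217   6   5  22] [ 504.5 -117.5   77.4]
top face ((477.3780822753906, -119.60575866699219), (66.26327514648438, 60.10728073120117), 3.613952159881592) 3236
plate ((477.69525146484375, -119.71858215332031), (100.13313293457031, 90.23597717285156), 3.237095832824707) 2626
```

Emit:
play_rows --pt "0 0.03 -0.55 5 0" --pt "0 0.03 -0.55 9 0" --pt "0 0.03 -0.55 12 0" --pt "0.4 0.03 -0.55 13.3 0" --pt "0.4 0.03 -0.55 13.3 0" --pt "0.7 0.03 -0.55 13.3 0" --pt "0.7 0.03 -0.55 13.3 0"

```text
clock: 5.0
eef_pos: [477.8, -120.9, 128.3]
tool_rot: [-3.141, 0.002, -3.075]
force: [-0.4, -0.2, 0.2]
width: 28.4
gripper_force: 0.0
```

```bash
python3 - <<'E'
from h import *
s=ctrl.read_state();print({k:np.round(s[k],3) for k in ['eef_pos','tool_rot','force','width']})
E
```

```text
{'eef_pos': array([ 477.836, -120.903,  128.299]), 'tool_rot': array([-3.141e+00,  2.000e-03, -3.075e+00]), 'force': array([-0.447, -0.211,  0.235]), 'width': np.float64(28.416)}
```

Emit:
play_rows --pt "1 0 0.1 0 0" --pt "1 0 0.1 0 0" --pt "1 0 0.1 0 0" --pt "1 0 0.1 0 0" --pt "1 0 0.1 0 0" --pt "1 0 0.1 0 0"

```text
clock: 5.6
eef_pos: [477.0, -118.0, 128.4]
tool_rot: [3.14, 0.001, -3.073]
force: [-1.8, 5.7, 4.4]
width: 9.6
gripper_force: 59.3
```

Emit:
play_rows --pt "1 0 0.1 0 8" --pt "1 0 0.1 0 16" --pt "1 0 0.1 0 24" --pt "1 0 0.1 0 32" --pt "1 0 0.1 0 40" --pt "1 0 0.1 0 48" --pt "1 0 0.1 0 56" --pt "1 0 0.1 0 64" --pt "1 0 0.1 0 70" --pt "1 0 0.1 0 70"

```text
clock: 6.6
eef_pos: [478.0, -116.3, 128.4]
tool_rot: [3.138, -0.002, 1.987]
force: [2.2, 5.7, 4.3]
width: 9.6
gripper_force: 59.3
```

Emit:
play_rows --pt "1 0 0 0 7" --pt "1 0 0 0 14" --pt "1 0 0 0 20.6" --pt "1 0 0 0 20.6" --pt "1 0 0 0 20.6"

```text
clock: 7.1
eef_pos: [478.6, -116.2, 128.4]
tool_rot: [3.138, -0.003, 1.63]
force: [3.0, 6.8, 3.4]
width: 9.6
gripper_force: 59.2
```

Emit:
play_rows --pt "0.7 0 0 0 0" --pt "0.5 0 0 0 0" --pt "0.5 0 0 0 0" --pt "0.3 0 0 -4 0" --pt "0 0 0 -8 0" --pt "0 0 0 -8 0" --pt "0 0 0 -8 0"

```text
clock: 7.8
eef_pos: [477.2, -119.2, 208.1]
tool_rot: [3.14, 0.0, 1.627]
force: [-0.3, -0.1, -1.6]
width: 85.4
gripper_force: 0.0
```

```bash
python3 gb.py w4.png; python3 - <<'E'
from h import *
from cell import ctrl
K=cam('wrist'); im=cv2.imread('pics/w4.png')
u,v=map(int,proj([477,-119,125],K)); print(u,v)
c=im[v-45:v+45,u-55:u+55]; cv2.imwrite('pics/w4c.png',cv2.resize(c,None,fx=6,fy=6,interpolation=cv2.INTER_CUBIC))
E
```

```text
[ 477.15785781 -119.21989865  208.07697273] [3.13959600e+00 2.67361460e-04 1.62725046e+00]
shaft 105 [ 476.4 -112.1  108.6] 50 ((476.65802001953125, -113.57111358642578), 5.461125373840332)
shaft 112 [ 476.4 -112.1  114.9] 43 ((476.65277099609375, -113.44113159179688), 5.368497371673584)
shaft 118 [ 476.2 -112.1  120.8] 58 ((476.2650146484375, -113.55257415771484), 5.531407356262207)
shaft 124 [ 476.4 -117.5  127.6] 234 ((476.7254333496094, -119.197021484375), 8.35384750366211)
shaft 129 [ 476.6 -117.9  132.8] 178 ((476.8509826660156, -118.7101821899414), 7.493899822235107)
washer ((476.6642150878906, -119.15985870361328), 15.304466247558594)
red [238 200  13   8  97] [ 451.  -120.6   72.2]
red [304 200  12   7  84] [ 503.  -117.3   72.5]
top face ((476.7117614746094, -118.88031005859375), (66.19103240966797, 59.584999084472656), 2.9984588623046875) 4429
plate ((476.79779052734375, -119.26557922363281), (100.25957489013672, 89.8806381225586), 3.2588937282562256) 3016
278 228
```

View pics/w4c.png

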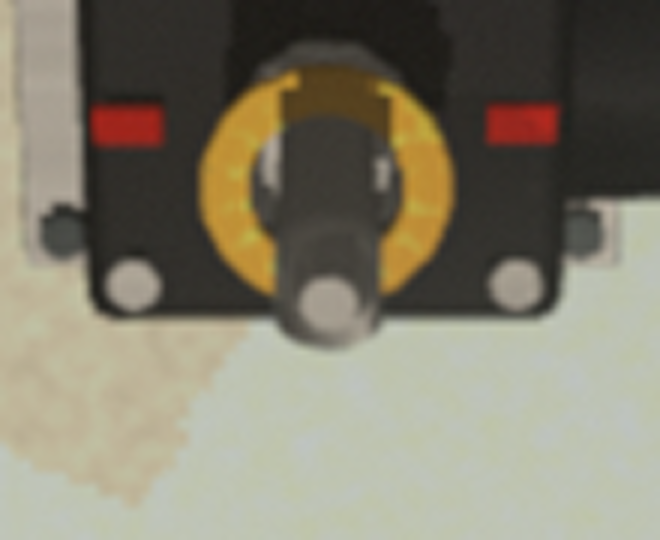

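The close-up shows the flats facing both red pointers: the shaft is narrow in x, and measures 11 mm. Now the collar.

```bash
python3 - <<'E'
from h import *
plan(505.3,245.2,160,np.pi)
E
```

```text
shift cm [36.19  4.94  4.73] spin -86.8 or 93.2
```

Emit:
play_rows --pt "0 15 2 0 -86.8" --pt "0 15 2 0 -86.8" --pt "0 15 2 0 -86.8" --pt "0 36.2 4.9 4.7 -86.8" --pt "0 36.2 4.9 4.7 -86.8" --pt "0 36.2 4.9 4.7 -86.8" --pt "0 36.2 4.9 4.7 -86.8" --pt "0 36.2 4.9 4.7 -86.8" --pt "0 36.2 4.9 4.7 -86.8" --pt "0 36.2 4.9 4.7 -86.8"

```text
clock: 8.85
eef_pos: [503.7, 245.8, 158.1]
tool_rot: [-3.14, -0.004, 3.136]
force: [-0.4, -0.3, 0.3]
width: 85.4
gripper_force: 0.0
```

Emit:
play_rows --pt "0 0 0 0 -1.5" --pt "0 0 0 0 -1.5" --pt "0 0 0 0 -1.5"

```text
clock: 9.15
eef_pos: [505.0, 244.7, 159.8]
tool_rot: [-3.141, -0.001, -3.133]
force: [-0.3, 0.3, 0.1]
width: 85.8
gripper_force: 0.0
```

```bash
cat >> col.py <<'E'
best=min(ctrl.trace('wrist','collar_center'),key=lambda r:abs(np.median(C[(d>0)&r['pixels']],0)[:2]-[505,245]).sum())
m=cv2.dilate(best['pixels'].astype(np.uint8),np.ones((3,3)))>0
m=cv2.morphologyEx(m.astype(np.uint8),cv2.MORPH_CLOSE,np.ones((25,25)))>0
# inside bore: points below the top plane, within 11 mm
P=C[(d>0)]; z=29
rr=np.hypot(P[:,0]-505,P[:,1]-245)<13
l=P[rr&(P[:,2]<24)][:,:2].astype(np.float32); print('bore',cv2.minAreaRect(l),len(l))
b=[int(t) for t in best['bbox']]
c=im[b[1]-15:b[3]+15,b[0]-15:b[2]+15]; cv2.imwrite('pics/c_'+sys.argv[1],cv2.resize(c,None,fx=5,fy=5,interpolation=cv2.INTER_CUBIC)[:590,:790,::-1])
E
python3 col.py w5.png
```

```text
[504.95904068 244.67247152 159.76186574] [-3.14113890e+00 -1.08206269e-03 -3.13256948e+00]
0.89 [287.7, 97.3, 323.3, 133.9] ztop 23.372338331575417 n 882 circ (433.3877868652344, 265.86590576171875) 14.17208480834961 ell ((433.6117858886719, 265.7432556152344), (27.214921951293945, 28.17330551147461), 149.3439178466797)
0.89 [299.3, 261.0, 364.0, 334.4] ztop 39.483108834240944 n 1948 circ (586.6565551757812, 294.1208801269531) 25.20428466796875 ell ((586.5613403320312, 294.0633239746094), (49.200008392333984, 49.98982238769531), 113.76036071777344)
0.86 [255.2, 182.1, 302.2, 228.7] ztop 29.48114086980962 n 1267 circ (505.49407958984375, 245.2864227294922) 18.346712112426758 ell ((505.482421875, 245.36236572265625), (36.17826461791992, 36.37180709838867), 65.55204772949219)
bore ((510.0918273925781, 246.38201904296875), (9.536575317382812, 21.94445037841797), 18.43467140197754) 343
```

View pics/c_w5.png

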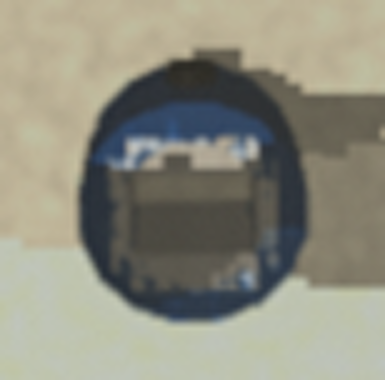

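The collar slot lies horizontal in the picture and the screw head is at the top (190,72), so the closing axis matches collar y. Centre is at (505.4, 245.3). I'll grasp it.

Emit:
play_rows --pt "0.3 -0.05 0.05 5 0" --pt "0.3 -0.05 0.05 9 0" --pt "0.3 -0.05 0.05 12 0" --pt "0.3 -0.05 0.05 13 0" --pt "0.5 -0.05 0.05 13 0" --pt "0.8 -0.05 0.05 13 0" --pt "1 -0.05 0.05 13 0" --pt "1 -0.05 0.05 13 0" --pt "1 -0.05 0.05 13 0" --pt "1 -0.05 0.05 13 0"

```text
clock: 10.3
eef_pos: [506.3, 246.0, 31.3]
tool_rot: [3.141, 0.001, -3.13]
force: [-1.1, -0.4, 6.1]
width: 34.7
gripper_force: 60.4
```

Emit:
play_rows --pt "1 0 0 -1 0" --pt "1 0 0 -4 0" --pt "1 0 0 -9 0" --pt "1 0 0 -14 0" --pt "1 0 0 -17 0" --pt "1 0 0 -17 0" --pt "1 0 0 -17 0"

```text
clock: 11.0
eef_pos: [505.5, 245.7, 201.0]
tool_rot: [3.141, 0.001, -3.129]
force: [-1.0, -0.4, -0.7]
width: 34.4
gripper_force: 60.0
```

```bash
python3 - <<'E'
from h import *
s=ctrl.read_state();print({k:np.round(s[k],3) for k in ['eef_pos','tool_rot','force','width','qpos']})
plan(477,-119.2,200,np.radians(183.3))
im,d,K=grab('wrist'); C=cloud(d,K)
M=R.from_euler('xyz',s['tool_rot']).as_matrix(); T=(C-s['eef_pos'])@M
for r in ctrl.trace('wrist','collar_center'):
    m=r['pixels']&(d>0); print(r['confidence'],r['bbox'],T[m].min(0).round(1),T[m].max(0).round(1),np.median(T[m],0))
save(im,'w6.png')
E
```

```text
{'eef_pos': array([505.546, 245.662, 201.011]), 'tool_rot': array([ 3.141e+00,  1.000e-03, -3.129e+00]), 'force': array([-0.992, -0.386, -0.718]), 'width': np.float64(34.442), 'qpos': array([-0.546,  0.572,  0.066,  1.827, -0.053,  0.743,  1.132])}
shift cm [  3.3  -36.45   0.08] spin -2.6 or 177.4
0.88 [287.1, 96.9, 319.2, 126.9] [ 58.5   7.1 176.2] [ 85.4  35.4 201.6] [ 72.5813338   21.2247696  178.48945754]
0.76 [232.9, 238.2, 316.9, 337.6] [-65.8 -30.6   0.8] [ 22.5  16.2 201. ] [ 6.68724754 -1.64756371  3.18630305]
```

View pics/w6.png

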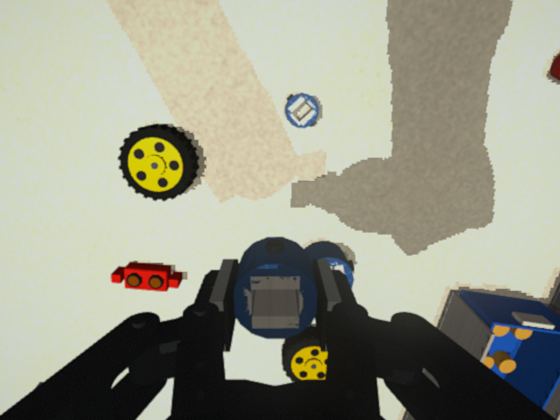

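The wrist view shows the collar held upright between the pads, centred at about (275,290), with the slot across.

Emit:
play_rows --pt "1 3.3 -36.4 0 -2.6" --pt "1 3.3 -36.4 0 -2.6" --pt "1 3.3 -36.4 0 -2.6" --pt "1 3.3 -36.4 0 -2.6" --pt "1 3.3 -36.4 0 -2.6" --pt "1 3.3 -36.4 0 -2.6" --pt "1 3.3 -36.4 0 -2.6" --pt "1 3.3 -36.4 0 -2.6" --pt "1 3.3 -36.4 0 -2.6" --pt "1 3.3 -36.4 0 -2.6"

```text
clock: 12.1
eef_pos: [476.3, -118.0, 199.0]
tool_rot: [3.14, -0.003, -3.084]
force: [0.2, 0.5, -0.9]
width: 34.5
gripper_force: 60.1
```

Emit:
play_rows --pt "1 0 0 0 0" --pt "1 0 0 0 0" --pt "1 0 0 0 0"

```text
clock: 12.4
eef_pos: [477.3, -117.4, 200.2]
tool_rot: [3.141, -0.0, -3.082]
force: [-0.3, 0.2, -0.9]
width: 34.1
gripper_force: 60.1
```

```bash
python3 - <<'E'
from h import *
s=ctrl.read_state();print({k:np.round(s[k],3) for k in ['eef_pos','tool_rot','force','width','qpos']})
for i in range(3):
    im,d,K=grab('wrist'); C=cloud(d,K)
    s=ctrl.read_state(); M=R.from_euler('xyz',s['tool_rot']).as_matrix(); T=(C-s['eef_pos'])@M
    for r in ctrl.trace('wrist','collar_center'):
        m=r['pixels']&(d>0); m&=(np.hypot(T[...,0],T[...,1])<25)&(T[...,2]<8)&(T[...,2]>-4)
        Q=T[m][:,:2].astype(np.float32)
        if len(Q)>50:
            c,ra=cv2.minEnclosingCircle(Q); l=T[m]; print('collar tool',np.round(c,2),round(ra,2),'z',np.median(l[:,2]).round(1),'xr',Q[:,0].min(),Q[:,0].max(),'yr',Q[:,1].min(),Q[:,1].max(), 'world', (M@[c[0],c[1],0]+s['eef_pos']).round(1), s['eef_pos'].round(1))
    m=(d>0)&(np.hypot(C[...,0]-477,C[...,1]+119.2)<45)&(C[...,2]>64)&(C[...,2]<76); print('topface',m.sum(),cv2.minAreaRect(C[m][:,:2].astype(np.float32)))
save(im,'w7.png')
f=plan(477,-119.2,200,np.radians(183.3))
E
```

```text
{'eef_pos': array([ 477.263, -117.414,  200.155]), 'tool_rot': array([ 3.141, -0.   , -3.082]), 'force': array([-0.269,  0.187, -0.907]), 'width': np.float64(34.107), 'qpos': array([ 0.167,  0.486,  0.025,  2.011, -0.02 ,  0.644,  1.835])}
collar tool [ 1.01 -1.38] 18.79 z 2.7 xr -17.5 19.54609 yr -18.468206 16.133331 world [ 476.4 -119.1  200.3] [ 477.3 -117.7  200.3]
topface 4382 ((476.7136535644531, -119.4617919921875), (65.04908752441406, 60.11507797241211), 3.1333720684051514)
collar tool [ 1.11 -0.29] 19.22 z 2.7 xr -17.370672 19.692291 yr -18.56843 16.199274 world [ 476.2 -118.5  200.3] [ 477.3 -118.1  200.3]
topface 4384 ((476.7207336425781, -119.52742767333984), (65.11368560791016, 60.1649284362793), 3.155150890350342)
collar tool [ 0.96 -0.63] 19.11 z 2.7 xr -17.717804 19.546438 yr -18.56239 16.090096 world [ 476.3 -119.1  200.4] [ 477.2 -118.4  200.4]
topface 4376 ((476.5896911621094, -119.53349304199219), (64.9180908203125, 60.02647399902344), 3.2903404235839844)
shift cm [ 0.02 -0.06  0.04] spin 0.0 or -180.0
```

View pics/w7.png

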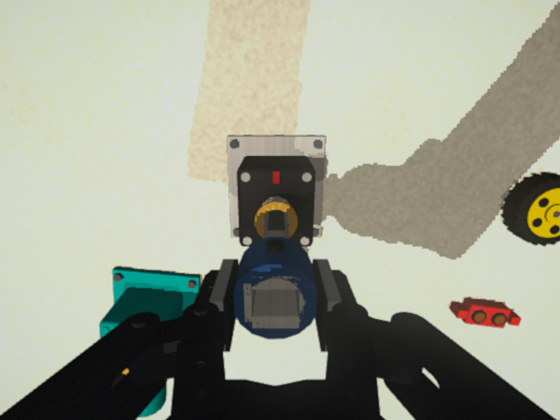

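Wrist view: the collar at (275,290) is in line with the shaft and washer at (276,222). Within 0.5 mm, so I go down in steps and watch the force.

Emit:
play_rows --pt "1 -0.04 -0.06 2 0" --pt "1 -0.04 -0.06 3 0" --pt "1 -0.04 -0.06 3.5 0" --pt "1 -0.04 -0.06 4 0" --pt "1 -0.04 -0.06 4.5 0" --pt "1 -0.04 -0.06 4.7 0" --pt "1 -0.04 -0.06 4.7 0"

```text
clock: 13.4
eef_pos: [477.5, -119.3, 153.2]
tool_rot: [3.142, -0.0, -3.084]
force: [0.6, 0.2, -0.5]
width: 34.5
gripper_force: 60.2
```

No contact force at underside ≈122 mm, so the collar is already over the flats. I continue down.

Emit:
play_rows --pt "1 0 0 0.5 0" --pt "1 0 0 1 0" --pt "1 0 0 1.5 0" --pt "1 0 0 2 0" --pt "1 0 0 2.3 0" --pt "1 0 0 2.3 0"

```text
clock: 14.0
eef_pos: [477.3, -119.2, 129.7]
tool_rot: [3.141, -0.001, -3.084]
force: [0.4, -0.2, -1.1]
width: 34.3
gripper_force: 60.2
```

Emit:
play_rows --pt "1 0 0 0.2 0" --pt "1 0 0 0.4 0" --pt "1 0 0 0.6 0" --pt "1 0 0 0.8 0" --pt "1 0 0 0.9 0" --pt "1 0 0 0.9 0" --pt "1 0 0 0.9 0"

```text
clock: 14.7
eef_pos: [477.6, -119.3, 121.5]
tool_rot: [-3.142, 0.0, -3.084]
force: [-1.4, -0.9, 6.3]
width: 34.6
gripper_force: 60.7
```

Emit:
play_rows --pt "1 0 0 0.1 0" --pt "1 0 0 0.1 0" --pt "1 0 0 0.1 0" --pt "1 0 0 0.1 0" --pt "1 0 0 0.1 0"

```text
clock: 15.2
eef_pos: [477.7, -119.3, 120.6]
tool_rot: [-3.141, 0.0, -3.084]
force: [-0.7, 1.3, 5.6]
width: 34.5
gripper_force: 60.8
```

```bash
python3 - <<'E'
from h import *
s=ctrl.read_state();print({k:np.round(s[k],3) for k in ['eef_pos','tool_rot','force','torque','width']})
im,d,K=grab('wrist'); C=cloud(d,K); save(im,'w8.png')
a,_,_=grab('side'); c=np.hstack([cv2.resize(im[130:400,150:400],(400,432)),cv2.resize(a[120:260,280:410],(400,432))]); save(c,'w8c.png')
m=(d>0)&(np.hypot(C[...,0]-477,C[...,1]+119)<20); print('collar top z',np.percentile(C[m][:,2],[50,70,90]))
E
```

```text
{'eef_pos': array([ 477.669, -119.31 ,  120.593]), 'tool_rot': array([-3.141,  0.   , -3.084]), 'force': array([-0.655,  1.299,  5.617]), 'torque': array([ 0.068,  0.343, -0.039]), 'width': np.float64(34.519)}
collar top z [118.82088146 135.47923636 177.94224693]
```

View pics/w8c.png

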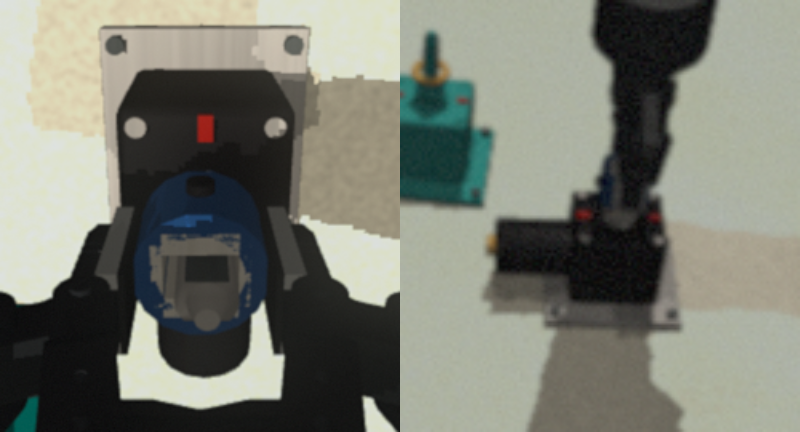

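The shaft passes through the collar's slot and the screw at (200,183) points at the red pointer. The collar top at about 117 mm puts the underside near 89.5 mm, so the washer is about 8.5 mm down. I'll add a small margin and hand in.

Emit:
play_rows --pt "1 0 0 0.05 0" --pt "1 0 0 0.05 0" --pt "1 0 0 0.05 0" --pt "1 0 0 0.05 0"

```text
clock: 15.7
eef_pos: [477.6, -119.3, 120.1]
tool_rot: [-3.142, 0.0, -3.084]
force: [-1.5, 0.2, 6.5]
width: 34.5
gripper_force: 60.8
```

```bash
python3 -c "
from cell import ctrl
print(ctrl.read_state()['force'],ctrl.read_state()['eef_pos']); print(ctrl.finish_job())"
```

```text
[-1.54052616  0.22228483  6.52757499] [ 477.64831715 -119.28758417  120.11169563]
the job is handed in; nothing more can be done
None
```

Job handed in at about 15.7 s: the flats face the red pointers, the blue collar is on with its set-screws on the flats, and the arm is still holding it pressed down with the washer an estimated 8.5–9 mm down (6.7 mm needed).

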